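# Unlock the flux dock and hold the flask down in its sprung cradle

### The arm

A 6-joint arm with a two-finger parallel gripper is mounted at the origin on a cart in front of the work surface, level with it; the furniture and walls round the work are solid. World frame = base frame: x ahead of the robot, y to its left, z up, the work surface at z = 0. Lengths are in m, angles in rad, forces in N, time in s.
With the tool pointing down it reaches from about 0.35 to 0.975 m from the base axis. Payload 4.9 kg.
Tool frame: the origin (TCP) lies midway between the tips of the shut fingers; the grasp point (between the pads) lies 19 mm behind it (manip.hold_point_z is the distance from the TCP to the grasp point, in m); z points along the fingers, y is the line along which they close (so a half turn about z gives the same grasp; the last joint's range is limited). The gripper opens to 85 mm and grips with 20 to 120 N. Pads are 22 mm wide; open, the fingers measure 114 mm over their backs; the gripper's body (76 mm by 85 mm) begins 54 mm behind the grasp point. The pads swing forward as they close: fully open they stand 13 mm farther back than shut.
Start: joints at [-1.424, 0.053, 1.613, -0, 1.476, -0.119], TCP at [0.164, -0.603, 0.231] pointing down, gripper open.
Joint ranges: [-3.01, 3.01], [-1.01, 2.22], [0.06, 2.58], [-1.02, 4.17], [0.09, 2.62], [-3.14, 3.14]. Speed limits (rad/s): [2.57, 2.57, 3.14, 3.14, 3.14, 3.14].

### API

Orientations are given as a unit quaternion [w, x, y, z].
In Python, from plant import manip gives the robot as it stands. The module is installed in compiled form; this text tells all that it offers.
- The arm moves only by the shell command python3 -m jog 'ROWS' [OPENING]. ROWS is JSON, one flat list of numbers, 6 for each row, row after row: the shift along the tool's x, y, z in units of 0.1 m (1.0 is 0.1 m), then the turn, a rotation vector about the tool's x, y, z in units of 180 degrees (1.0 is 180 degrees). A call has 1 to 8 rows; each row is the pose to reach, as a shift and turn from the pose commanded when the call began, along the tool's axes at that moment, turning the shorter way round; what a row does not reach only later rows make up. A row lasts 1/8 s, in which the tool goes at most 62.5 mm and 10.7 degrees, less where a joint would pass 70% of its speed; a pose out of reach is approached as far as the arm can. A call with a number of a shift or a turn outside -1 to 1 is refused whole. A call with a gripper value outside its range is refused whole. OPENING is the finger opening in mm, from 0 to 85.4, set as the call begins (- or left out, the last holds). The fingers move at their own pace and stop on an object; the grip force is fixed at half the most. Time passes only in rows, so rows that repeat a pose let the fingers close. It gives the time, the measured TCP pose, the force, the opening and the grip force at its end, in the units of the state.
- manip.state(): the state, without advancing time (a new reading comes with each control period).
- manip.grab_frame(name): name is "scene" or "top" or "wrist"; returns a dict with "img" (400x640x3 uint8, blue, green, red), "z_map" (400x640 float32, m along the optical axis (not along the pixel's ray), 0 where there is no reading), "fx", "fy", "cx", "cy" (pixels), "xyz" and "attitude" of the camera in the world; the wrist camera has in their place "T_tool_cam" (4x4, takes a point from camera to tool coordinates, whose origin is the TCP and whose axes are the flange's). Camera axes: x right, y up, looking along -z (the intrinsics and any distortion apply to the point x, -y, -z); pixel columns grow to the right and rows downward; lengths in m; the calibration is good to about 2 mm. A picture is of the moment at which its call begins: read the wrist's pose just before it.
- manip.job_done(): hands the job in; it is judged then, once.
The state is a dict: "time": time; "joint_pos": joint angles; "joint_vel": joint speeds; "joint_efforts": joint torques, N m; "tool_pos": TCP position; "tool_rot": TCP orientation; "contact_force": force on the tool from outside, world axes, zero at the start; "ft_torque": the same for the moment, N m; "gripper_width": opening from 0.0 (shut) to 1.0 (fully open); "grasp_force": force on a finger pad.
Only numpy, scipy, OpenCV 4.12 (cv2) and the standard library are available. Lean on these libraries where they do the work, as an engineer would, in place of code of your own. Each camera call takes 0.05 s, during which the arm holds its last target. There are 200 camera calls.

### The job

Unlock the flux dock: take the yellow key from its stand, push it fully into the brass cylinder switch, turn it clockwise to its stop and leave it in there. Then take the amber flask, keep it upright, set it into the orange sprung ring of the dock, press it down as far as the ring goes and finish while holding the flask pressed down like that. Leave the tape roll, the cup of nuts and the label roll where they are.

Things in the scene. Friction and masses are not known exactly. Their poses are not given: they have to be found in the camera images.
- key_mid (a point): Centre (half-way up) of the loose upright key, 66 mm high, 50 g; z up. From its lower end: steel blade 20 mm long, 14 (x) by 6 (y) mm; collar 22 mm across, 6 mm high, its underside 13 mm below this point; yellow bow 40 mm high, 32 (x) by 10 (y) mm, from 7 below to 33 mm above this point. Pinch the bow's 10 mm thickness about 17 mm above this point. Works either way round.
- key_stand: Grey fixed block 50 x 44 x 28 mm (x, y, z), origin at the centre of its underside; at the start the key's blade stands in a slot in its top (16 x 8 mm, 22 mm deep, long side along x), the collar resting on top. Lift the key at least 25 mm straight up to free it.
- switch_slot (a point): Centre of the top face of the dock's brass key cylinder (42 mm across, 24 mm high, top 44 mm above the bench). Turns with it: x axis along the key slot (16 mm along x, 8 along y, 22 deep, small chamfer), z up. The key is fully in when its collar rests on the cylinder, key_mid then 13 mm above this point and the bow top 90 mm above the bench.
- switch (a joint): Angle of the cylinder in rad; grows when turned clockwise seen from above, stop at 1.2; starts near 0, stays where it is left (friction 0.05 N m). The blade has up to about 0.2 rad of play in the slot.
- dock: Grey base plate of the flux dock, fixed to the bench, 104 x 250 x 20 mm (x, y, z), origin at the centre of its underside. The key switch is 75 mm from the origin towards -y, the sprung ring 62 mm towards +y, between three steel posts (tops 74 mm above the bench, 41 mm from the ring's axis).
- ring_seat (a point): Centre of the seat of the sprung ring, moves with it; 46 mm above the bench when the ring is up. Round seat with a 40 mm bore, round it an orange collar with a 58 mm bore that rises 14 mm above this point. A seated flask has flask_mid about 50 mm above this point, its foot 6 mm below it.
- ring (a joint): How far the ring is pressed down, m: 0 up, 0.018 at the stop. Springs push it up; with the flask in it some 3 N from the robot start it moving and about 10 N bring it to the stop; it springs back when let go.
- flask: The flask as a whole (loose, 0.15 kg), origin at the centre of its underside.
- flask_mid (a point): Centre (half-way up) of the amber round flask, 112 mm high, standing upright on the bench, 56 mm above its foot; z up. Body 52 mm across, narrowing to 32 mm at the foot, shoulder and 27 mm neck above; black round cap 34 mm across, from 24 to 56 mm above this point. Grip the cap about 42 mm above this point.
- tape: Amber tape roll lying flat, 62 mm across, 19 mm high, bystander; origin at the centre of its underside.
- nuts: Black cup of nuts, 54 mm across, 26 mm high, bystander; origin at the centre of its underside.
- labels: Roll of white labels lying flat, 58 mm across, 25 mm high, bystander; origin at the centre of its underside.

How it is judged:
On the way, in this order (a step that is already met when the one before it is completed fails the run):
1. the key is fully in the switch's slot (z of key_mid in the frame of switch_slot between 0.008 and 0.018 m and horizontal distance between key_mid and switch_slot below 0.006 m), for 0.2 s.
2. the switch is turned clockwise with the key in it (all of step 1 and value of joint switch above 1 rad), for 0.2 s.
At the end, for the whole second after the job is handed in: Key fully in the switch (within 5 mm of depth, 6 mm of axis), switch past 1.0 rad; flask seated in the ring (height within 6 mm, axis within 8 mm, tilt under 0.15 rad), still, fingers touching it with over 1 N, and the ring held pressed more than 14 of its 18 mm (all of step 2 and value of joint ring above 0.014 m and z of flask_mid in the frame of ring_seat between 0.044 and 0.056 m and horizontal distance between flask_mid and ring_seat below 0.008 m and angle between flask_mid's own z axis and vertical below 0.15 rad and contact force between the fingers and flask above 1 N and linear speed of flask below 0.02 m/s); the arm keeps its last pose, push and grip.
It fails at once if the amber tape roll is moved more than 25 mm (distance of tape from where it was at the start of the episode above 0.025 m).
It fails at once if the black cup of nuts is moved more than 25 mm (distance of nuts from where it was at the start of the episode above 0.025 m).
It fails at once if the white label roll is moved more than 25 mm (distance of labels from where it was at the start of the episode above 0.025 m).
It fails at once if the flask is tipped more than 0.6 rad (angle between flask_mid's own z axis and vertical above 0.6 rad).
It fails at once if the ring is pressed down before the dock is unlocked (value of joint ring above 0.01 m and value of joint switch below 0.8 rad).
It also fails if it takes over 58 s, if anything falls off the work surface, if the arm or the gripper's body presses on something with over 40 N, if the wrist force passes 120 N, or if a joint passes its speed limit or range.

## Working session

There is one attempt and no reset: what is moved stays moved. The work goes in short steps, Python scripts to look and compute and a shell command to move; the robot and the scene stay as the last step left them, time stands still between calls to the robot, and variables do not carry over. Pictures are saved under pics/ and viewed, at most 12 in all, crops included, and the job is handed in when it is done.

```bash
mkdir -p pics; ls; python3 - <<'E'
from plant import manip
import cv2,numpy as np
s=manip.state();print(s)
for n in("scene","top"):
    f=manip.grab_frame(n);cv2.imwrite(f"pics/{n}0.png",f["img"]);np.savez(f"{n}0.npz",**f)
    print(n,[f[k] for k in("fx","fy","cx","cy","xyz","attitude")],f.keys())
print(manip.hold_point_z)
E
```

```text
pics
{'time': 0.0, 'joint_pos': array([-1.42400506e+00,  5.33525543e-02,  1.61430892e+00,  1.13597298e-05,
        1.47601048e+00, -1.18995633e-01]), 'joint_vel': array([ 0.00112392, -0.00044477,  0.00035058,  0.00052965,  0.00083673,
        0.00022501]), 'joint_efforts': array([-4.09588138e-04, -3.93684626e+01, -3.70178068e+01, -2.85191772e-04,
        6.89215609e-03,  1.06054387e-06]), 'tool_pos': array([ 0.1640809 , -0.60242252,  0.23005679]), 'tool_rot': array([-1.03962697e-03,  9.91182190e-01,  1.32502020e-01, -8.79512162e-06]), 'contact_force': array([-0.38535251, -0.40516164,  0.34634799]), 'ft_torque': array([-0.03831167, -0.03389169,  0.06678829]), 'grasp_force': 0.0, 'gripper_width': 0.9983691001087656}
scene [418.55049210657137, 418.55049210657137, 323.8369901918778, 199.89822535364002, array([0.07534675, 0.48981691, 0.66101798]), array([-0.3033812 , -0.14691313,  0.43563003,  0.83462738])] dict_keys(['img', 'z_map', 'fx', 'fy', 'cx', 'cy', 'xyz', 'attitude'])
top [416.23570668705145, 416.23570668705145, 321.68300747586704, 198.44255312454914, array([ 0.42285798, -0.15553256,  1.09671369]), array([ 0.71344297,  0.06093043, -0.05121364, -0.69617798])] dict_keys(['img', 'z_map', 'fx', 'fy', 'cx', 'cy', 'xyz', 'attitude'])
0.0187
```

View pics/scene0.png

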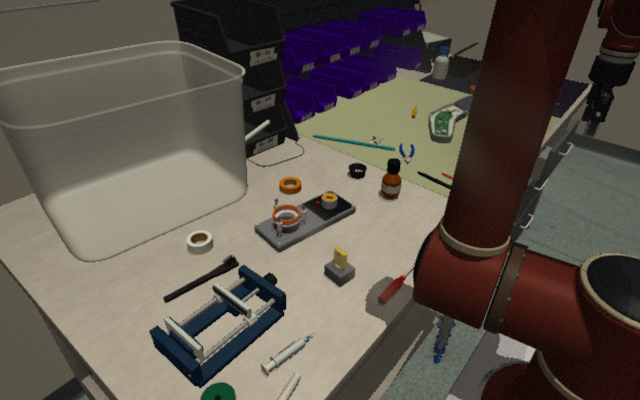

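View pics/top0.png

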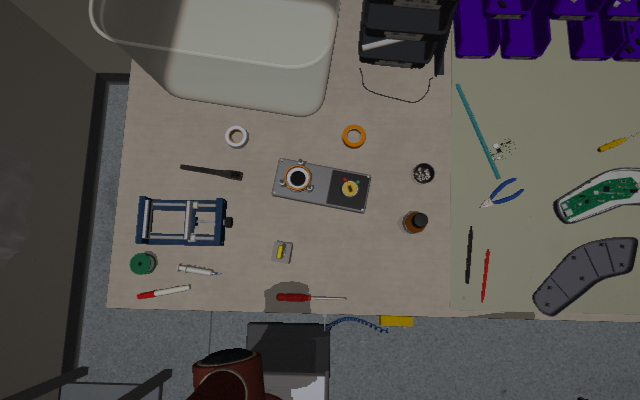

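The scene shows key, dock, flask and bystanders all clear of each other. In the top view the key is near (281,252), the ring (298,178), the switch (350,188), the flask cap (418,219), tape (354,136), nuts (424,173) and labels (236,136).

```bash
cat > h.py <<'E'
import numpy as np,cv2
from scipy.spatial.transform import Rotation as R
def q(a): return R.from_quat(np.roll(a,-1))
def cam(f): return np.array(f["xyz"]),q(f["attitude"]).as_matrix()
def ray(f,px,z,pose=None):
    o,M=pose or cam(f); px=np.atleast_2d(px).astype(float)
    d=np.c_[(px[:,0]-f["cx"])/f["fx"],-(px[:,1]-f["cy"])/f["fy"],-np.ones(len(px))]@M.T
    return o+d*((z-o[2])/d[:,2])[:,None]
def pts(f,pose=None):
    o,M=pose or cam(f);v,u=np.mgrid[:400,:640];Z=f["z_map"]
    c=np.stack([(u-f["cx"])/f["fx"]*Z,-(v-f["cy"])/f["fy"]*Z,-Z],-1)
    return c@M.T+o
def mask(f,lo,hi,box):
    m=cv2.inRange(cv2.cvtColor(f["img"],cv2.COLOR_BGR2HSV),lo,hi);k=np.zeros_like(m);x0,y0,x1,y1=box;k[y0:y1,x0:x1]=1
    return m*k
def wristpose(s,f):
    A=np.eye(4);A[:3,:3]=q(s["tool_rot"]).as_matrix();A[:3,3]=s["tool_pos"]
    T=A@f["T_tool_cam"];return T[:3,3],T[:3,:3]
def rect(f,m,z,pose=None):
    c=max(cv2.findContours(m,cv2.RETR_EXTERNAL,cv2.CHAIN_APPROX_NONE)[0],key=cv2.contourArea)[:,0]
    w=ray(f,c,z,pose)[:,:2];(x,y),s,a=cv2.minAreaRect((w*1000).astype(np.float32))
    return np.round([x,y,*s,a],1),len(c)
E
python3 - <<'E'
from h import *
f=dict(np.load("top0.npz"))
P=pts(f)
for n,(u,v) in dict(bench=(250,200),bow=(281,252),sw=(350,188),ring=(298,178),cap=(419,217),plate=(325,175)).items():print(n,P[v,u].round(4),cv2.cvtColor(f["img"],cv2.COLOR_BGR2HSV)[v,u])
for n,lo,hi,b,z in [("bow",(20,120,80),(35,255,255),(265,235,300,270),.074),("sw",(18,80,80),(35,255,255),(335,170,365,205),.044),("ringcol",(3,120,80),(18,255,255),(278,160,318,195),.060),("cap",(0,0,0),(179,255,45),(405,205,435,230),.112),("tape",(5,120,80),(25,255,255),(335,115,375,155),.019),("nuts",(0,0,0),(179,255,60),(405,155,440,190),.026)]:
    print(n,*rect(f,mask(f,lo,hi,b),z))
# dock outline from heights 
H=P[...,2];m=((H>.012)&(H<.03)).astype(np.uint8)*255;k=np.zeros_like(m);k[150:220,262:380]=1
print("dock",*rect(f,m*k,.02))
for n,b in dict(cap=(400,200,440,240),stand=(262,235,300,270)).items():
    S=P[b[1]:b[3],b[0]:b[2]].reshape(-1,3);
    for lo,hi in((.02,.035),(.06,.08),(.1,.12)):
        t=S[(S[:,2]>lo)&(S[:,2]<hi)]
        if len(t)>5:print(n,lo,len(t),t.mean(0).round(4),np.ptp(t,0).round(3))
i=f["img"]
a=cv2.resize(i[155:215,265:380],None,fx=6,fy=6,interpolation=3);b=cv2.resize(i[235:270,262:302],None,fx=6,fy=6)
o=np.zeros((580,700,3),np.uint8);o[:360,:690]=a;o[365:575,:240]=b;o[365:575,250:490]=cv2.resize(i[200:235,398:438],None,fx=6,fy=6);cv2.imwrite("pics/crop0.png",o)
E
```

```text
bench [0.5893 0.0529 0.0017] [ 16  34 128]
bow [ 0.4518 -0.0433  0.0728] [ 26 252 101]
sw [ 0.621  -0.2112  0.0393] [ 0  7 39]
ring [ 0.6481 -0.0746  0.0211] [ 0 13 19]
cap [ 0.5411 -0.3716  0.1132] [165  15  35]
plate [ 0.6581 -0.1457  0.0194] [165   5 100]
bow [451.9 -39.6  10.9  30.1  82.8] 28
sw [ 618.8 -209.7   34.    33.4    1. ] 38
ringcol [641.4 -76.1  65.1  63.8   1.7] 134
cap [ 534.1 -371.8   33.    37.6   45.5] 42
tape [ 768.5 -219.6   58.5   61.8    1.2] 63
nuts [ 668.1 -403.9   50.    51.5   44.7] 121
dock [ 631.2 -135.7  248.8  104.1   80.2] 348
cap 0.02 18 [ 0.5269 -0.3558  0.029 ] [0.04  0.033 0.012]
cap 0.06 100 [ 0.5302 -0.3656  0.065 ] [0.048 0.041 0.015]
cap 0.1 176 [ 0.5346 -0.3741  0.1115] [0.033 0.033 0.016]
stand 0.02 270 [ 0.4525 -0.04    0.0283] [0.053 0.049 0.014]
stand 0.06 58 [ 0.4519 -0.0396  0.0729] [0.029 0.012 0.018]
```

View pics/crop0.png

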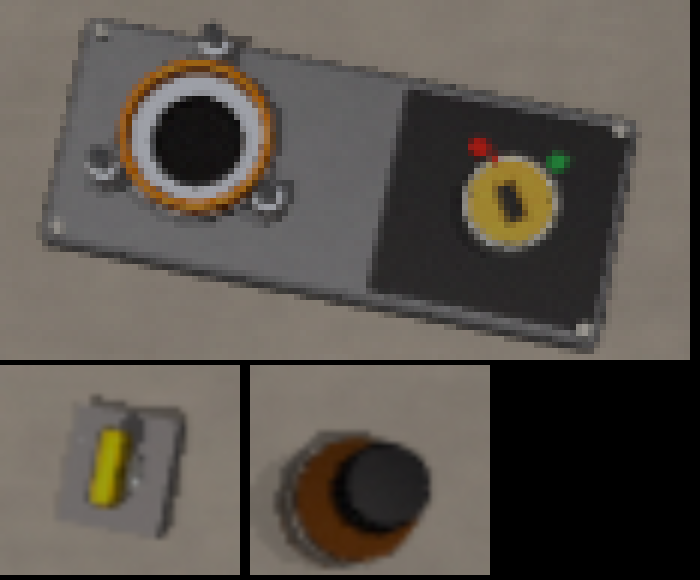

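The crop shows the slot at crop pixel (510,202), pointing a little left of image-up. It points towards the red dot, and green is clockwise of it. The key's bow and stand look sound, and the measured heights and sizes match the text. Next I plan the approach.

```bash
cat > plan.py <<'E'
# python3 plan.py x y z yaw_deg : numbers for a move, tool kept pointing down
import sys;from h import *;from plant import manip
s=manip.state();Rt=q(s["tool_rot"]).as_matrix();t=np.array([float(v) for v in sys.argv[1:4]])
y=np.radians(float(sys.argv[4]));G=np.array([[np.cos(y),np.sin(y),0],[np.sin(y),-np.cos(y),0],[0,0,-1.]])
d=Rt.T@(t-s["tool_pos"])*10;w=R.from_matrix(Rt.T@G).as_rotvec()/np.pi
print("t",round(s["time"],2),"pos",s["tool_pos"].round(4),"yaw",np.degrees(np.arctan2(Rt[1,0],Rt[0,0])).round(1),"F",s["contact_force"].round(1),"shift",d.round(3),"turn",w.round(4),"j6",s["joint_pos"][5].round(2))
E
python3 plan.py 0.42 -0.08 0.30 -7.2; python3 -c "
from plant import manip
f=manip.grab_frame('wrist');print(f['T_tool_cam'].round(3),f['fx'],f['cx'],f['cy'])"
```

```text
t 0.1 pos [ 0.1641 -0.6025  0.2302] yaw 15.2 F [-0.2  0.1  0.1] shift [ 3.842 -4.37  -0.689] turn [-6.000e-04  1.000e-04  1.246e-01] j6 -0.12
[[ 0.001  0.957  0.291  0.074]
 [ 1.    -0.001 -0.    -0.001]
 [ 0.     0.291 -0.957 -0.142]
 [ 0.     0.     0.     1.   ]] 276.2229574002687 319.9309165546616 202.21827962028232
```

```bash
J="python3 -m jog"
python3 -m jog '[0.45,-0.5,0,0,0,0, 0.9,-1,0,0,0,0, 0.9,-1,0,0,0,0]' 85
python3 -m jog '[0.45,-0.5,0,0,0,0, 0.9,-1,0,0,0,0, 0.9,-1,0,0,0,0]'
python3 -m jog '[0.45,-0.5,0,0,0,0, 0.9,-1,0,0,0,0, 0.9,-1,0,0,0,0]'
python3 -m jog '[0.45,-0.5,0,0,0,0, 0.9,-1,0,0,0,0, 0.9,-1,0,0,0,0]'
python3 -m jog '[0.25,-0.3,0.3,0,0,0.06, 0.5,-0.6,0.6,0,0,0.12, 0.5,-0.6,0.6,0,0,0.1246, 0.5,-0.6,0.6,0,0,0.1246]'
cat > look.py <<'E'
import sys;from h import *;from plant import manip
s=manip.state();f=manip.grab_frame("wrist");o,M=wristpose(s,f);np.savez(sys.argv[1]+".npz",**f,o=o,M=M);cv2.imwrite(f"pics/{sys.argv[1]}.png",f["img"])
E
python3 look.py w1; python3 plan.py .452 -.04 .1 -7.2
```

```text
time: 0.52
tool_pos: [0.2259, -0.48, 0.2305]
tool_rot: [-0.001, 0.991, 0.134, 0.0]
contact_force: [0.3, -0.6, 0.6]
gripper_width: 0.998
grasp_force: 0.0
time: 0.9
tool_pos: [0.2863, -0.361, 0.2313]
tool_rot: [0.0, 0.991, 0.134, 0.0]
contact_force: [-0.5, -0.4, -0.5]
gripper_width: 0.996
grasp_force: 0.0
time: 1.27
tool_pos: [0.3469, -0.2413, 0.2315]
tool_rot: [0.0, 0.991, 0.134, 0.0]
contact_force: [-0.1, 0.5, 0.3]
gripper_width: 1.002
grasp_force: 0.0
time: 1.65
tool_pos: [0.4076, -0.1213, 0.2315]
tool_rot: [0.0, 0.991, 0.134, 0.0]
contact_force: [-0.6, 0.3, -1.4]
gripper_width: 0.995
grasp_force: 0.0
time: 2.15
tool_pos: [0.4393, -0.0532, 0.1717]
tool_rot: [0.001, 0.998, -0.063, 0.0]
contact_force: [-0.2, -0.2, -0.8]
gripper_width: 0.992
grasp_force: 0.0
t 2.2 pos [ 0.4395 -0.0533  0.1723] yaw -7.3 F [ 0.3  0.3 -0.7] shift [ 0.106 -0.148  0.723] turn [ 0.0003 -0.0005 -0.0003] j6 1.41
```

View pics/w1.png

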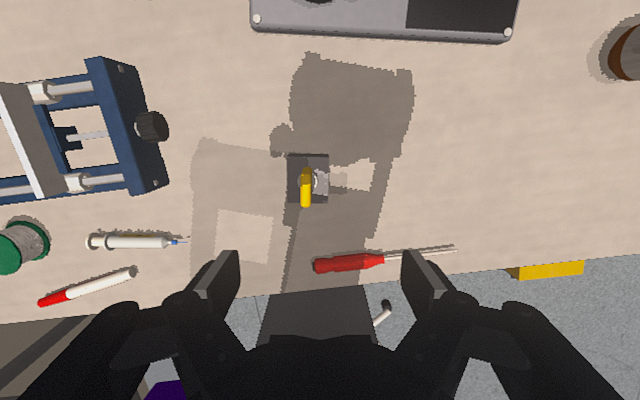

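The wrist view shows the key in its stand at about (306,187) and the dock edge above it. The fingers frame the lower corners and nothing blocks the way.

```bash
python3 - <<'E'
from h import *
f=dict(np.load("w1.npz"));p=(f["o"],f["M"]);P=pts(f,p)
m=mask(f,(20,120,60),(35,255,255),(280,140,335,215));Y=P[m>0];print(len(Y),Y.min(0).round(4),Y.max(0).round(4))
H=P[...,2]
b=((m>0)&(H>.070)).astype(np.uint8)*255;print("top",rect(f,b,.074,p),P[b>0].mean(0).round(4))
k=np.zeros_like(m);k[140:215,275:340]=1
st=((H>.023)&(H<.032)).astype(np.uint8)*255*k;print("stand",rect(f,st,.028,p))
E
```

```text
438 [ 0.4332 -0.0613  0.0271] [ 0.5127 -0.0341  0.3137]
top (array([453.1, -40.5,   9.1,  31.4,  82.2]), 80) [ 0.4532 -0.0406  0.0744]
stand (array([452.4, -40.1,  43.9,  50.4,  81.7]), 239)
```

```bash
python3 plan.py .4528 -.0402 .10 -8
python3 -m jog '[0.115,-0.148,0.35,0,0,0.004, 0.115,-0.148,0.72,0,0,0.004, 0.115,-0.148,0.72,0,0,0.004]' 40
python3 plan.py .4528 -.0402 .040 -8
```

```text
t 2.2 pos [ 0.4395 -0.0533  0.1723] yaw -7.3 F [ 0.3  0.3 -0.7] shift [ 0.115 -0.147  0.723] turn [ 0.0003 -0.0005  0.0041] j6 1.41
time: 2.58
tool_pos: [0.4504, -0.0391, 0.0975]
tool_rot: [-0.0, 0.998, -0.07, -0.002]
contact_force: [-0.2, -0.1, 0.8]
gripper_width: 0.469
grasp_force: 0.0
t 2.58 pos [ 0.4504 -0.0391  0.0975] yaw -8.0 F [-0.2 -0.1  0.8] shift [0.028 0.008 0.574] turn [-0.      0.0015  0.    ] j6 1.46
```

```bash
python3 -m jog '[0,0,0.1,0,0,0, 0,0,0.3,0,0,0, 0,0,0.5,0,0,0, 0,0,0.6,0,0,0, 0,0,0.6,0,0,0]'
python3 plan.py .4528 -.0402 .040 -8
python3 -m jog '[0,0,0,0,0,0, 0,0,0,0,0,0, 0,0,0,0,0,0, 0,0,0,0,0,0]' 0
python3 plan.py .4528 -.0402 .040 -8
```

```text
time: 3.2
tool_pos: [0.4525, -0.0385, 0.0397]
tool_rot: [0.0, 0.998, -0.069, 0.0]
contact_force: [0.4, 0.0, -0.2]
gripper_width: 0.468
grasp_force: 0.0
t 3.2 pos [ 0.4525 -0.0385  0.0397] yaw -7.9 F [ 0.4  0.  -0.2] shift [ 0.006  0.016 -0.003] turn [ 0.     -0.0001  0.0004] j6 1.46
time: 3.7
tool_pos: [0.453, -0.0397, 0.0406]
tool_rot: [0.002, 0.998, -0.069, 0.001]
contact_force: [-2.5, -5.1, 0.6]
gripper_width: 0.11
grasp_force: 60.1
t 3.7 pos [ 0.453  -0.0397  0.0406] yaw -7.9 F [-2.5 -5.1  0.6] shift [-0.002  0.005  0.006] turn [ 0.0011 -0.0007  0.0007] j6 1.46
```

```bash
python3 -m jog '[0,0,-0.2,0,0,0, 0,0,-0.5,0,0,0, 0,0,-0.8,0,0,0, 0,0,-0.8,0,0,0, 0,0,-0.8,0,0,0]'
python3 plan.py .563 -.232 .118 22
```

```text
time: 4.32
tool_pos: [0.4518, -0.0381, 0.1187]
tool_rot: [-0.0, 0.998, -0.069, -0.0]
contact_force: [-0.6, 0.4, -0.4]
gripper_width: 0.109
grasp_force: 60.2
t 4.33 pos [ 0.4518 -0.0381  0.1187] yaw -7.9 F [-0.6  0.4 -0.4] shift [1.368 1.767 0.006] turn [-1.000e-04  2.000e-04 -1.662e-01] j6 1.46
```

```bash
python3 -m jog '[0.35,0.45,0,0,0,0, 0.7,0.9,0,0,0,0]'
python3 -m jog '[0.35,0.45,0,0,0,-0.05, 0.67,0.87,0,0,0,-0.1, 0.67,0.87,0,0,0,-0.166, 0.67,0.87,0,0,0,-0.166, 0.67,0.87,0,0,0,-0.166]'
python3 look.py w2; python3 plan.py .619 -.21 .118 22
```

```text
time: 4.58
tool_pos: [0.5088, -0.1374, 0.1174]
tool_rot: [-0.001, 0.998, -0.068, -0.001]
contact_force: [0.9, 0.3, -0.9]
gripper_width: 0.106
grasp_force: 60.3
time: 5.2
tool_pos: [0.5627, -0.2316, 0.118]
tool_rot: [-0.001, 0.982, 0.19, -0.001]
contact_force: [-0.0, -0.1, -0.9]
gripper_width: 0.109
grasp_force: 60.2
t 5.25 pos [ 0.5629 -0.2316  0.1184] yaw 21.9 F [-1.  -0.3 -0.3] shift [0.601 0.009 0.004] turn [-0.0004  0.0003 -0.0006] j6 0.68
```

View pics/w2.png

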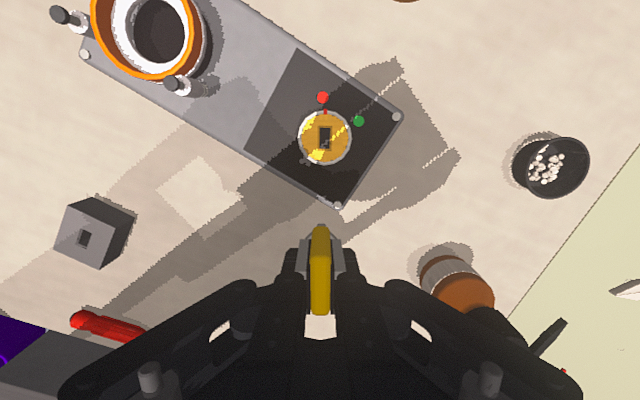

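The picture shows the slot at (325,138), close to vertical in the image, with a red mark at the cylinder's rim. The key is held upright at (320,270).

```bash
python3 - <<'E'
from h import *
f=dict(np.load("w2.npz"));p=(f["o"],f["M"]);P=pts(f,p);hsv=cv2.cvtColor(f["img"],cv2.COLOR_BGR2HSV)
H=P[...,2]
k=np.zeros(H.shape,np.uint8);k[100:175,285:365]=1
top=((H>.040)&(H<.048)).astype(np.uint8)*255*k
c=max(cv2.findContours(top,cv2.RETR_EXTERNAL,1)[0],key=cv2.contourArea)[:,0];w=ray(f,c,.044,p)[:,:2]*1000
print("cyl depth",cv2.minEnclosingCircle(w.astype(np.float32)),P[top>0].mean(0).round(4))
m=mask(f,(15,70,60),(35,255,255),(290,105,360,170));c=max(cv2.findContours(m,cv2.RETR_EXTERNAL,1)[0],key=cv2.contourArea)
print("brass",cv2.minEnclosingCircle((ray(f,c[:,0],.044,p)[:,:2]*1000).astype(np.float32)))
print(hsv[124:154:2,325].tolist());print(hsv[138,314:338].tolist())
for t in(50,70,90):
    d=mask(f,(0,0,0),(179,255,t),(314,124,337,154));print("slot",t,rect(f,d,.044,p))
# key in tool frame
from scipy.spatial.transform import Rotation
s=f["T_tool_cam"];y=mask(f,(20,120,60),(35,255,255),(295,220,345,330));
v,u=np.nonzero(y);Z=f["z_map"][v,u];C=np.c_[(u-f["cx"])/f["fx"]*Z,-(v-f["cy"])/f["fy"]*Z,-Z,np.ones(len(Z))]@s.T
C=C[Z>0]*1000
for zb in range(-50,20,5):
    g=C[(C[:,2]>=zb)&(C[:,2]<zb+5)]
    if len(g):print(zb,len(g),g[:,:2].min(0).round(1),g[:,:2].max(0).round(1))
E
```

```text
cyl depth ((619.008056640625, -210.91253662109375), 20.941030502319336) [ 0.6192 -0.211   0.0432]
brass ((619.0028686523438, -211.5200958251953), 18.701772689819336)
[[19, 191, 208], [18, 183, 156], [132, 24, 54], [14, 54, 61], [9, 40, 64], [13, 49, 63], [17, 36, 63], [14, 47, 60], [5, 32, 95], [9, 35, 96], [8, 30, 102], [9, 30, 60], [14, 83, 104], [18, 187, 173], [18, 188, 205]]
[[19, 185, 203], [19, 186, 204], [18, 185, 207], [19, 186, 189], [19, 191, 168], [18, 155, 123], [14, 52, 64], [4, 33, 62], [17, 66, 62], [10, 62, 62], [14, 53, 62], [14, 47, 60], [11, 48, 58], [18, 54, 57], [156, 26, 49], [17, 126, 91], [18, 181, 156], [19, 185, 196], [26, 180, 247], [29, 168, 255], [23, 183, 233], [17, 192, 195], [18, 188, 199], [18, 187, 200]]
slot 50 (array([ 613.3, -215.1,    0. ,    0. ,    0. ]), 1)
slot 70 (array([ 620.1, -211.1,   12.6,    6.8,   21.9]), 48)
slot 90 (array([ 619.4, -211.4,   14.1,    6.9,   21.9]), 52)
-40 30 [-7.7  3.4] [11.6  3.6]
-35 1182 [-14.4  -5.9] [16.6  3.6]
-30 116 [10.7 -6.1] [16.5  4.2]
-25 93 [10.9 -5.8] [16.5  4.4]
-20 83 [11.1 -5.9] [16.4  4.1]
-15 82 [11. -6.] [16.6  4.3]
-10 67 [11.  -5.7] [16.3  4.5]
-5 66 [10.7 -5.4] [16.3  4.5]
0 37 [12.6 -5.5] [16.3  4.1]
5 1 [14.8  2.5] [14.8  2.5]
10 1 [9.3 4.4] [9.3 4.4]
```

```bash
python3 plan.py .6188 -.2122 .085 21.9
python3 -m jog '[0.3,0.02,0,0,0,0, 0.59,0.03,0,0,0,0, 0.59,0.03,0.15,0,0,0, 0.59,0.03,0.33,0,0,0, 0.59,0.03,0.33,0,0,0, 0.59,0.03,0.33,0,0,0, 0.59,0.03,0.33,0,0,0]'
python3 plan.py .6188 -.2122 .0565 21.9
```

```text
t 5.25 pos [ 0.5629 -0.2316  0.1184] yaw 21.9 F [-1.  -0.3 -0.3] shift [0.591 0.029 0.334] turn [-0.0004  0.0003 -0.0001] j6 0.68
time: 6.12
tool_pos: [0.6196, -0.2136, 0.0871]
tool_rot: [0.0, 0.982, 0.19, 0.001]
contact_force: [0.3, 0.5, -0.8]
gripper_width: 0.106
grasp_force: 60.2
t 6.12 pos [ 0.6196 -0.2136  0.0871] yaw 21.9 F [ 0.3  0.5 -0.8] shift [-0.002 -0.016  0.306] turn [ 0.0003 -0.0003  0.0002] j6 0.74
```

```bash
for i in 1 2 3; do python3 -m jog '[0,0,0,0,0,0]' >/dev/null; python3 plan.py .6188 -.2122 .0565 21.9;done; python3 look.py w3
python3 - <<'E'
from h import *
f=dict(np.load("w3.npz"));o=f["img"][180:330,250:390];cv2.imwrite("pics/w3c.png",cv2.resize(o,None,fx=4,fy=4,interpolation=2))
E
```

```text
t 6.25 pos [ 0.6197 -0.2135  0.0871] yaw 21.9 F [-0.1  0.3 -0.4] shift [-0.003 -0.015  0.306] turn [ 0.0003 -0.0003  0.0003] j6 0.74
t 6.38 pos [ 0.6195 -0.2133  0.0868] yaw 22.0 F [ 0.3  0.3 -1.1] shift [-0.003 -0.013  0.303] turn [ 0.0002 -0.0002  0.0003] j6 0.74
t 6.5 pos [ 0.6194 -0.2132  0.0865] yaw 22.0 F [-0.5 -0.3 -0. ] shift [-0.002 -0.012  0.3  ] turn [ 0.0001 -0.0001  0.0003] j6 0.74
```

View pics/w3c.png

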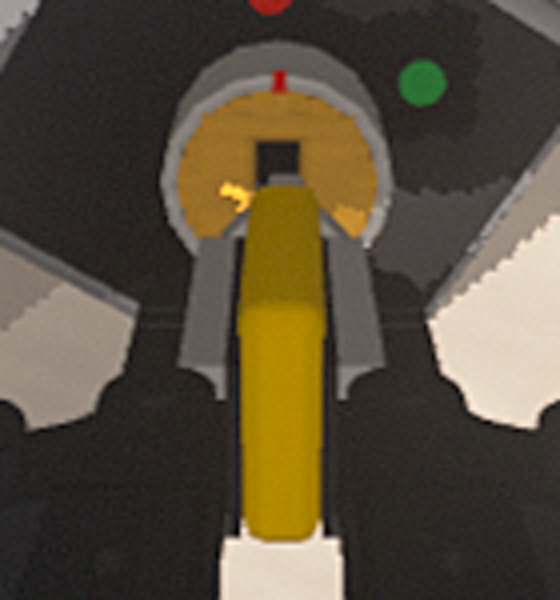

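The crop shows the blade just above the slot. The bow's centre column (282) is about 0.4 mm right of the slot's (278.5), which is within the fit.

```bash
python3 -m jog '[0,0.07,0.05,0,0,0, 0,0.07,0.09,0,0,0, 0,0.07,0.12,0,0,0, 0,0.07,0.12,0,0,0]';python3 plan.py .6188 -.2122 .0565 21.9
python3 -m jog '[0,0,0.03,0,0,0, 0,0,0.06,0,0,0, 0,0,0.06,0,0,0]';python3 plan.py .6188 -.2122 .0565 21.9
```

```text
time: 7.05
tool_pos: [0.6222, -0.2201, 0.0762]
tool_rot: [0.0, 0.982, 0.19, -0.0]
contact_force: [-3.9, 0.3, 9.0]
gripper_width: 0.107
grasp_force: 61.6
t 7.05 pos [ 0.6222 -0.2201  0.0762] yaw 22.0 F [-3.9  0.3  9. ] shift [-0.002 -0.086  0.197] turn [0.0001 0.0002 0.0003] j6 0.74
time: 7.42
tool_pos: [0.6234, -0.2206, 0.0759]
tool_rot: [0.001, 0.982, 0.191, 0.0]
contact_force: [-12.8, 5.4, 30.3]
gripper_width: 0.103
grasp_force: 65.1
t 7.42 pos [ 0.6234 -0.2206  0.0759] yaw 22.0 F [-12.8   5.4  30.3] shift [-0.011 -0.095  0.194] turn [ 0.0006 -0.0001  0.0005] j6 0.74
```

The blade missed the slot because I typed 7 mm where I meant 0.7 mm. I'll lift and go back.

```bash
python3 -m jog '[0,0,-0.1,0,0,0, 0,0,-0.18,0,0,0, 0,-0.063,-0.18,0,0,0, 0,-0.063,-0.18,0,0,0, 0,-0.063,-0.18,0,0,0, 0,-0.063,-0.18,0,0,0, 0,-0.063,-0.18,0,0,0, 0,-0.063,-0.18,0,0,0]';python3 plan.py .6188 -.2122 .0565 21.9; python3 look.py w4
python3 - <<'E'
from h import *
f=dict(np.load("w4.npz"));o=f["img"][180:330,250:390];cv2.imwrite("pics/w4c.png",cv2.resize(o,None,fx=4,fy=4,interpolation=2))
E
```

```text
time: 8.43
tool_pos: [0.6196, -0.2139, 0.0863]
tool_rot: [-0.0, 0.982, 0.19, -0.0]
contact_force: [-0.0, -0.3, -1.1]
gripper_width: 0.108
grasp_force: 60.4
t 8.43 pos [ 0.6196 -0.2139  0.0863] yaw 22.0 F [-0.  -0.3 -1.1] shift [-0.001 -0.019  0.298] turn [-0.      0.      0.0003] j6 0.74
```

View pics/w4c.png

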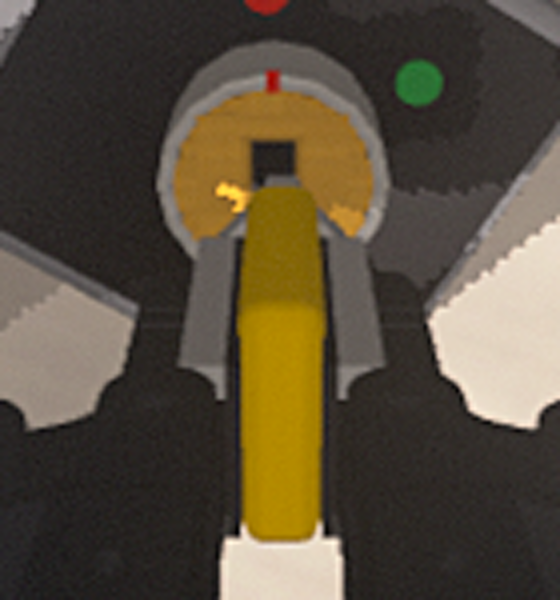

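The crop shows the slot centre at column 273.5 and the key still square in the fingers at 282, so it needs about 1.4 mm towards −y of the tool.

```bash
python3 -m jog '[0,-0.015,0,0,0,0, 0,-0.015,0.03,0,0,0, 0,-0.015,0.06,0,0,0, 0,-0.015,0.09,0,0,0, 0,-0.015,0.11,0,0,0, 0,-0.015,0.13,0,0,0, 0,-0.015,0.13,0,0,0]';python3 plan.py .6188 -.2122 .0565 21.9
```

```text
time: 9.35
tool_pos: [0.6189, -0.2124, 0.0731]
tool_rot: [-0.0, 0.982, 0.19, -0.0]
contact_force: [0.4, 1.9, -0.3]
gripper_width: 0.105
grasp_force: 60.4
t 9.35 pos [ 0.6189 -0.2124  0.0731] yaw 22.0 F [ 0.4  1.9 -0.3] shift [-0.001 -0.002  0.166] turn [-0.0001  0.0001  0.0003] j6 0.74
```

It's in the slot: the tool is lower than where it rested on top, with no vertical force. Going on down.

```bash
python3 -m jog '[0,0,0.04,0,0,0, 0,0,0.08,0,0,0, 0,0,0.12,0,0,0, 0,0,0.15,0,0,0, 0,0,0.15,0,0,0]';python3 plan.py .6188 -.2122 .0565 21.9
python3 -m jog '[0,0,0.02,0,0,0, 0,0,0.025,0,0,0, 0,0,0.025,0,0,0]';python3 plan.py .6188 -.2122 .0565 21.9
```

```text
time: 9.98
tool_pos: [0.6188, -0.2123, 0.0578]
tool_rot: [-0.0, 0.982, 0.19, -0.0]
contact_force: [0.5, -0.3, -0.9]
gripper_width: 0.111
grasp_force: 60.4
t 9.97 pos [ 0.6188 -0.2123  0.0578] yaw 22.0 F [ 0.5 -0.3 -0.9] shift [-0.    -0.001  0.013] turn [-0.0002  0.0001  0.0003] j6 0.74
time: 10.35
tool_pos: [0.6193, -0.2125, 0.0563]
tool_rot: [0.0, 0.982, 0.191, 0.0]
contact_force: [-1.1, 0.9, 2.2]
gripper_width: 0.109
grasp_force: 60.9
t 10.35 pos [ 0.6193 -0.2125  0.0563] yaw 22.0 F [-1.1  0.9  2.2] shift [-0.004 -0.005 -0.002] turn [ 0.0001 -0.0001  0.0004] j6 0.74
```

```bash
python3 -m jog '[0,0,0,0,0,0, 0,0,0,0,0,0.05, 0,0,0,0,0,0.1, 0,0,0,0,0,0.15, 0,0,0,0,0,0.2, 0,0,0,0,0,0.25, 0,0,0,0,0,0.3, 0,0,0,0,0,0.34]' >/dev/null
python3 -m jog '[0,0,0,0,0,0.02, 0,0,0,0,0,0.04, 0,0,0,0,0,0.06, 0,0,0,0,0,0.06]'; python3 plan.py .6188 -.2122 .0565 -50; python3 -c "
from plant import manip;s=manip.state();print(s['ft_torque'],s['joint_efforts'][5])"
```

```text
time: 11.85
tool_pos: [0.6194, -0.2126, 0.0563]
tool_rot: [-0.0, 0.906, -0.423, 0.001]
contact_force: [0.4, 0.6, 2.8]
gripper_width: 0.106
grasp_force: 60.9
t 11.85 pos [ 0.6194 -0.2126  0.0563] yaw -50.0 F [0.4 0.6 2.8] shift [-0.007  0.002 -0.002] turn [-0.0001 -0.0003  0.    ] j6 2.0
[0.01451865 0.02967546 0.01440784] 0.1366324257105589
```

```bash
python3 -m jog '[0,0,0,0,0,0.02, 0,0,0,0,0,0.03, 0,0,0,0,0,0.03]'; python3 -c "
from plant import manip;s=manip.state();print(s['ft_torque'],s['joint_efforts'][5])"
python3 -m jog '[0,0,0,0,0,0.02, 0,0,0,0,0,0.03, 0,0,0,0,0,0.03]'; python3 plan.py .6188 -.2122 .0565 -50; python3 -c "
from plant import manip;s=manip.state();print(s['ft_torque'],s['joint_efforts'][5])"
```

```text
time: 12.22
tool_pos: [0.6194, -0.2126, 0.0563]
tool_rot: [-0.0, 0.885, -0.465, 0.001]
contact_force: [-0.0, -0.2, 4.0]
gripper_width: 0.112
grasp_force: 61.1
[0.09096559 0.0313238  0.10069093] 0.15984184574335814
time: 12.6
tool_pos: [0.6192, -0.2125, 0.0563]
tool_rot: [0.0, 0.863, -0.505, 0.0]
contact_force: [-1.1, -0.5, 5.5]
gripper_width: 0.104
grasp_force: 61.5
t 12.6 pos [ 0.6192 -0.2125  0.0563] yaw -60.7 F [-1.1 -0.5  5.5] shift [-0.005  0.002 -0.002] turn [ 0.     -0.0001 -0.0596] j6 2.19
[0.0821272  0.20148829 0.52188608] 0.5164305679500103
```

At the stop (torque jumped to 0.52 N m). I'll relax the turn slightly, release, lift and check.

```bash
python3 -m jog '[0,0,0,0,0,-0.02, 0,0,0,0,0,-0.03]' >/dev/null
python3 -m jog '[0,0,0,0,0,0, 0,0,0,0,0,0, 0,0,0,0,0,0]' 40
python3 -m jog '[0,0,-0.2,0,0,0, 0,0,-0.5,0,0,0, -0.4,0,-0.9,0,0,0, -0.8,0,-0.9,0,0,0, -0.8,0,-0.9,0,0,0]'
python3 look.py w5; python3 plan.py .534 -.373 .2 -50
```

```text
time: 13.22
tool_pos: [0.6186, -0.2122, 0.0551]
tool_rot: [-0.0, 0.885, -0.465, -0.001]
contact_force: [0.1, -0.3, -0.4]
gripper_width: 0.472
grasp_force: 0.0
time: 13.85
tool_pos: [0.5733, -0.145, 0.1478]
tool_rot: [-0.0, 0.886, -0.464, 0.001]
contact_force: [0.0, 0.5, -0.8]
gripper_width: 0.464
grasp_force: 0.0
t 13.9 pos [ 0.5738 -0.1461  0.1474] yaw -55.4 F [ 0.2 -0.2 -0.8] shift [ 1.642  1.617 -0.525] turn [-0.0003 -0.0006 -0.0298] j6 2.16
```

View pics/w5.png

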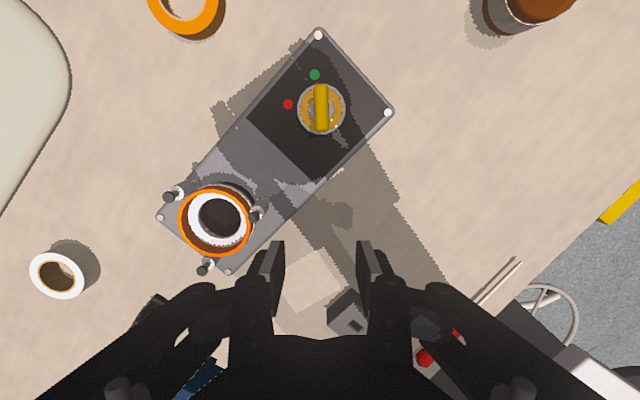

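The view shows the key standing in the switch at (321,108), its mark pointing at green. The ring is at (215,220), and the tape and labels are untouched.

```bash
python3 - <<'E'
from h import *
f=dict(np.load("w5.npz"));p=(f["o"],f["M"]);P=pts(f,p);H=P[...,2]
m=mask(f,(20,120,60),(35,255,255),(295,70,350,140));b=((m>0)&(H>.075)&(H<.1)).astype(np.uint8)*255
print("bow",rect(f,b,.090,p),np.percentile(H[b>0],[10,50,90]).round(4))
m=mask(f,(3,120,60),(18,255,255),(165,170,265,270));c=max(cv2.findContours(((m>0)&(H>.05)).astype(np.uint8),cv2.RETR_EXTERNAL,1)[0],key=cv2.contourArea)[:,0]
print("ring",cv2.minEnclosingCircle((ray(f,c,.06,p)[:,:2]*1000).astype(np.float32)),np.percentile(H[(m>0)],[50,90]))
k=np.zeros_like(m);k[170:270,165:265]=1
w=((cv2.cvtColor(f["img"],cv2.COLOR_BGR2HSV)[...,1]<60)&(H>.042)&(H<.05)&(k>0))
S=P[w];print("seat",len(S),S.min(0).round(4),S.max(0).round(4),((S.min(0)+S.max(0))/2).round(4))
E
python3 -m jog '[0.15,0.35,-0.3,0,0,0, 0.3,0.7,-0.53,0,0,0, 0.3,0.7,-0.53,0,0,0]' 85 >/dev/null
python3 -m jog '[0.3,0.35,0,0,0,0, 0.55,0.7,0,0,0,0]' >/dev/null
python3 -m jog '[0.2,0.2,0,0,0,-0.05, 0.5,0.63,0,0,0,-0.1, 0.5,0.63,0,0,0,-0.15, 0.5,0.63,0,0,0,-0.2, 0.5,0.63,0,0,0,-0.26, 0.5,0.63,0,0,0,-0.308, 0.5,0.63,0,0,0,-0.308]'
python3 look.py w6; python3 plan.py .534 -.373 .2 0
```

```text
bow (array([ 618.7, -210.8,    9.6,   30.7,   37.7]), 110) [0.0875 0.089  0.09  ]
ring ((641.4223022460938, -78.58084106445312), 34.243019104003906) [0.05767357 0.05981103]
seat 1419 [ 0.6088 -0.1144  0.042 ] [ 0.6878 -0.0371  0.0499] [ 0.6483 -0.0758  0.046 ]
time: 15.4
tool_pos: [0.4834, -0.3727, 0.1979]
tool_rot: [-0.001, 1.0, -0.001, -0.0]
contact_force: [0.2, 0.1, 0.4]
gripper_width: 0.997
grasp_force: 0.0
t 15.45 pos [ 0.4833 -0.3727  0.198 ] yaw -0.1 F [ 0.4 -0.4 -0.7] shift [ 0.507  0.002 -0.02 ] turn [-0.0003  0.0002 -0.0008] j6 0.79
```

View pics/w6.png

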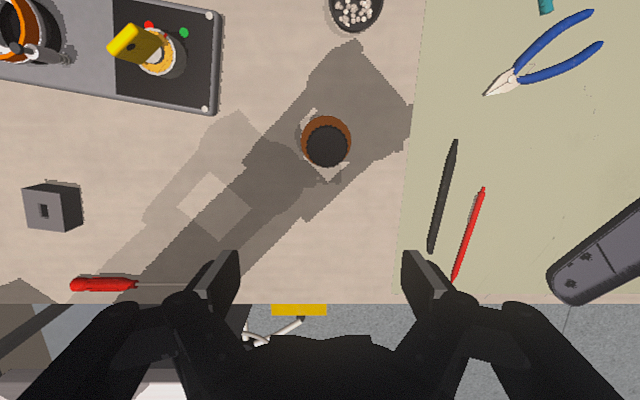

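The flask's cap is centred at about (326,145), standing clear, with the nuts at (355,12). The bow measures 1.30 rad turned and 89–90 mm high, so the key is fully in.

```bash
python3 - <<'E'
from h import *
f=dict(np.load("w6.npz"));p=(f["o"],f["M"]);P=pts(f,p);H=P[...,2]
k=np.zeros(H.shape,np.uint8);k[100:190,285:370]=1
b=((H>.106)&(H<.118)).astype(np.uint8)*255*k
c=max(cv2.findContours(b,cv2.RETR_EXTERNAL,1)[0],key=cv2.contourArea)[:,0]
print("cap",cv2.minEnclosingCircle((ray(f,c,.112,p)[:,:2]*1000).astype(np.float32)),P[b>0].mean(0).round(4))
E
```

```text
cap ((534.9892578125, -376.7382507324219), 17.18718719482422) [ 0.5351 -0.3768  0.1113]
```

```bash
python3 -m jog '[0.3,0.045,0,0,0,0, 0.518,0.045,0.2,0,0,0, 0.518,0.045,0.6,0,0,0, 0.518,0.045,0.6,0,0,0, 0.518,0.045,0.6,0,0,0]' 70; python3 plan.py .535 -.3772 .076 0
python3 -m jog '[0,0,0.3,0,0,0, 0,0,0.55,0,0,0, 0,0,0.62,0,0,0, 0,0,0.62,0,0,0]';python3 plan.py .535 -.3772 .076 0
python3 -m jog '[0,0,0,0,0,0, 0,0,0,0,0,0, 0,0,0,0,0,0, 0,0,0,0,0,0]' 0; python3 plan.py .535 -.3772 .076 0
```

```text
time: 16.08
tool_pos: [0.5352, -0.3777, 0.1398]
tool_rot: [0.0, 1.0, -0.0, 0.0]
contact_force: [0.1, 0.4, -0.1]
gripper_width: 0.823
grasp_force: 0.0
t 16.07 pos [ 0.5352 -0.3777  0.1398] yaw -0.1 F [ 0.1  0.4 -0.1] shift [-0.002 -0.005  0.638] turn [ 0.0002 -0.0002 -0.0003] j6 0.84
time: 16.58
tool_pos: [0.5354, -0.3779, 0.0782]
tool_rot: [0.001, 1.0, -0.0, 0.001]
contact_force: [0.6, -0.0, 0.1]
gripper_width: 0.821
grasp_force: 0.0
t 16.57 pos [ 0.5354 -0.3779  0.0782] yaw -0.0 F [ 0.6 -0.   0.1] shift [-0.004 -0.007  0.022] turn [ 0.0004 -0.0004 -0.0001] j6 0.84
time: 17.08
tool_pos: [0.5358, -0.3782, 0.0786]
tool_rot: [0.001, 1.0, -0.0, 0.001]
contact_force: [0.7, -0.4, 6.0]
gripper_width: 0.382
grasp_force: 59.8
t 17.07 pos [ 0.5358 -0.3782  0.0786] yaw -0.0 F [ 0.7 -0.4  6. ] shift [-0.008 -0.01   0.025] turn [ 0.0006 -0.0007 -0.    ] j6 0.84
```

```bash
python3 -m jog '[0,0,-0.2,0,0,0, 0,0,-0.6,0,0,0, 0,0,-0.9,0,0,0]'
python3 -m jog '[0.05,-0.2,-0.3,0,0,0, 0.1,-0.6,-0.35,0,0,0, 0.1,-0.8,-0.35,0,0,0]' >/dev/null
python3 -m jog '[0.05,-0.4,0,0,0,0, 0.1,-0.8,0,0,0,0]' >/dev/null
python3 -m jog '[0.05,-0.4,0,0,0,0, 0.1,-0.8,0,0,0,0]' >/dev/null
python3 -m jog '[0.05,-0.35,0,0,0,0, 0.1,-0.6,0,0,0,0, 0.1,-0.6,0,0,0,0, 0.1,-0.6,0,0,0,0]'
python3 look.py w7; python3 plan.py .642 -.0772 .2 0
```

```text
time: 17.45
tool_pos: [0.5349, -0.3773, 0.1687]
tool_rot: [0.0, 1.0, 0.0, 0.0]
contact_force: [0.3, 0.3, -1.3]
gripper_width: 0.38
grasp_force: 59.8
time: 18.82
tool_pos: [0.5744, -0.0779, 0.2012]
tool_rot: [0.0, 1.0, -0.0, -0.001]
contact_force: [0.7, 0.3, -2.3]
gripper_width: 0.38
grasp_force: 60.0
t 18.88 pos [ 0.5745 -0.0781  0.2014] yaw -0.0 F [ 1.4  0.4 -1.1] shift [ 0.675 -0.01   0.013] turn [ 0.0001  0.0003 -0.0002] j6 1.31
```

View pics/w7.png

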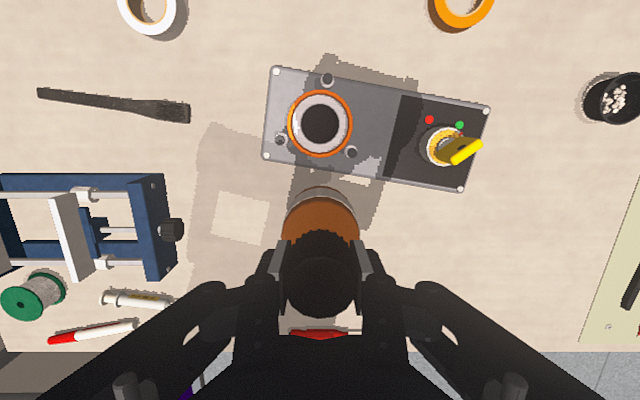

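The flask hangs upright below the cap at (320,275), and the ring is clear ahead, centred at about (320,124).

```bash
python3 - <<'E'
from h import *
f=dict(np.load("w7.npz"));p=(f["o"],f["M"]);P=pts(f,p);H=P[...,2]
m=mask(f,(3,120,60),(18,255,255),(275,80,365,165));b=((m>0)&(H>.053)&(H<.066)).astype(np.uint8)*255
c=max(cv2.findContours(b,cv2.RETR_EXTERNAL,1)[0],key=cv2.contourArea)
w=(ray(f,c[:,0],.06,p)[:,:2]*1000).astype(np.float32);print("ring",cv2.fitEllipse(w),cv2.minEnclosingCircle(w))
d=mask(f,(0,0,0),(179,255,50),(300,100,342,148));c=max(cv2.findContours(d,cv2.RETR_EXTERNAL,1)[0],key=cv2.contourArea)
print("bore",cv2.fitEllipse((ray(f,c[:,0],.046,p)[:,:2]*1000).astype(np.float32)))
k=np.zeros_like(m);k[240:330,280:360]=1;Z=f["z_map"];v,u=np.nonzero(k);C=np.c_[(u-f["cx"])/f["fx"]*Z[v,u],-(v-f["cy"])/f["fy"]*Z[v,u],-Z[v,u],np.ones(len(u))]@f["T_tool_cam"].T*1000
hs=cv2.cvtColor(f["img"],cv2.COLOR_BGR2HSV)[v,u];g=C[(C[:,2]<-30)&(C[:,2]>-38)];print("captop tool",len(g),g[:,:3].mean(0).round(1),g[:,:2].min(0).round(1),g[:,:2].max(0).round(1),g[:,2].std())
E
```

```text
ring ((642.2517700195312, -76.1480712890625), (63.87858581542969, 63.962398529052734), 120.79635620117188) ((642.184326171875, -76.20174407958984), 32.53459548950195)
bore ((642.1153564453125, -79.36224365234375), (30.6426944732666, 34.99309539794922), 80.83964538574219)
captop tool 4143 [  0.9  -1.2 -33. ] [-17.2 -19.1] [16.5 16.7] 1.3332689971357616
```

```bash
python3 -m jog '[0.4,-0.008,0,0,0,0, 0.675,-0.008,0,0,0,0, 0.675,-0.008,0.1,0,0,0, 0.675,-0.008,0.25,0,0,0, 0.675,-0.008,0.25,0,0,0, 0.675,-0.008,0.25,0,0,0]' >/dev/null; python3 plan.py .642 -.0773 .1186 0
python3 -m jog '[0,0,0.15,0,0,0, 0,0,0.3,0,0,0, 0,0,0.42,0,0,0, 0,0,0.5,0,0,0, 0,0,0.53,0,0,0, 0,0,0.53,0,0,0]'; python3 plan.py .642 -.0773 .1186 0
```

```text
t 19.62 pos [ 0.6418 -0.0767  0.1766] yaw -0.0 F [-0.3  0.5 -2.7] shift [0.003 0.006 0.58 ] turn [-0.      0.0002 -0.0001] j6 1.34
time: 20.38
tool_pos: [0.6425, -0.0766, 0.1238]
tool_rot: [0.0, 1.0, 0.0, 0.0]
contact_force: [-0.1, -1.0, -1.2]
gripper_width: 0.383
grasp_force: 60.0
t 20.38 pos [ 0.6425 -0.0766  0.1238] yaw 0.0 F [-0.1 -1.  -1.2] shift [-0.005  0.007  0.052] turn [ 0. -0.  0.] j6 1.34
```

```bash
python3 -m jog '[0,0.003,0.04,0,0,0, 0,0.003,0.07,0,0,0, 0,0.003,0.1,0,0,0, 0,0.003,0.1,0,0,0]'; python3 plan.py .642 -.0773 .1005 0
python3 -m jog '[0,0,0.04,0,0,0, 0,0,0.08,0,0,0, 0,0,0.11,0,0,0, 0,0,0.13,0,0,0, 0,0,0.13,0,0,0]'; python3 plan.py .642 -.0773 .1005 0
```

```text
time: 20.88
tool_pos: [0.6431, -0.0772, 0.1148]
tool_rot: [0.0, 1.0, -0.0, 0.001]
contact_force: [0.2, -0.4, 4.2]
gripper_width: 0.385
grasp_force: 60.2
t 20.88 pos [ 0.6431 -0.0772  0.1148] yaw -0.0 F [ 0.2 -0.4  4.2] shift [-0.012  0.001  0.143] turn [ 0.0002 -0.0006 -0.    ] j6 1.34
time: 21.5
tool_pos: [0.6434, -0.0772, 0.1025]
tool_rot: [0.0, 1.0, 0.0, 0.001]
contact_force: [-1.0, -1.0, 8.5]
gripper_width: 0.383
grasp_force: 60.6
t 21.5 pos [ 0.6434 -0.0772  0.1025] yaw 0.0 F [-1.  -1.   8.5] shift [-0.014  0.001  0.02 ] turn [ 0.0002 -0.0008  0.    ] j6 1.34
```

```bash
python3 -m jog '[0,0,0.01,0,0,0, 0,0,0.025,0,0,0, 0,0,0.025,0,0,0]'; python3 -m jog '[0,0,0.01,0,0,0, 0,0,0.01,0,0,0, 0,0,0.01,0,0,0]'; python3 plan.py .642 -.0773 .1005 0;python3 look.py w8
python3 - <<'E'
from h import *
from plant import manip
f=manip.grab_frame("top");P=pts(f);H=P[...,2]
m=mask(f,(20,120,60),(35,255,255),(325,165,375,205));b=((m>0)&(H>.075)).astype(np.uint8)*255
print("bow",rect(f,b,.09) if b.any() else None)
s=manip.grab_frame("scene");cv2.imwrite("pics/s9.png",cv2.resize(s["img"][150:270,230:430],None,fx=4,fy=4,interpolation=2)[:600])
E
```

```text
time: 21.88
tool_pos: [0.6435, -0.0772, 0.1003]
tool_rot: [0.0, 1.0, -0.0, 0.001]
contact_force: [-0.4, -1.0, 9.5]
gripper_width: 0.383
grasp_force: 60.7
time: 22.25
tool_pos: [0.6437, -0.0772, 0.1]
tool_rot: [0.0, 1.0, 0.0, 0.001]
contact_force: [-1.2, 0.1, 12.1]
gripper_width: 0.386
grasp_force: 61.1
t 22.25 pos [ 0.6437 -0.0772  0.1   ] yaw 0.0 F [-1.2  0.1 12.1] shift [-0.017  0.001 -0.006] turn [ 0.0003 -0.0009  0.    ] j6 1.34
bow (array([ 618.1, -209.4,   11.6,   32.3,   33.7]), 27)
```

View pics/s9.png

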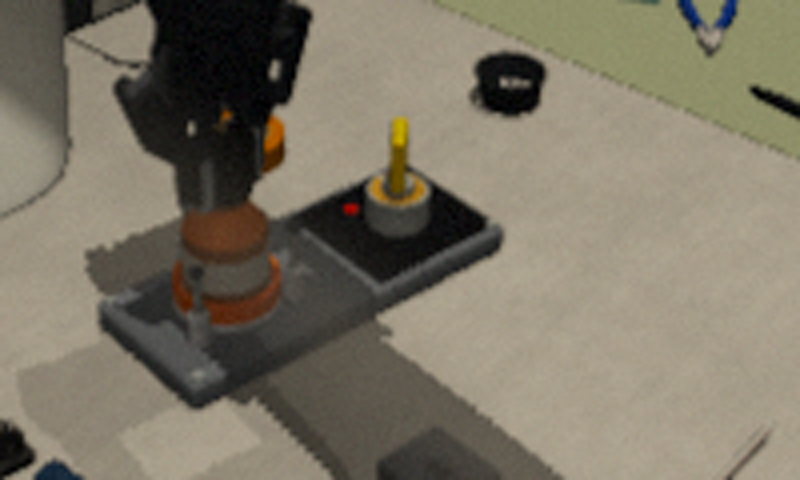

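The picture shows the flask upright in the lowered ring and the key standing in the switch. The force rose to 12 N with no further travel, so the ring is at its stop. Handing in.

```bash
python3 -m jog '[0,0,0,0,0,0, 0,0,0,0,0,0]'; python3 -c "
from plant import manip;print(manip.job_done())"
```

```text
time: 22.65
tool_pos: [0.6436, -0.0772, 0.0999]
tool_rot: [0.0, 1.0, 0.0, 0.001]
contact_force: [-1.6, 0.1, 11.1]
gripper_width: 0.38
grasp_force: 61.1
the job is handed in; nothing more can be done
None
```

I handed the job in at 22.65 s: the key is fully in the switch and turned clockwise to its stop, and the flask is held pressed to the bottom of the ring at about 11 N; no verdict came back.

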